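# Put the valve bin back under the counter rack

## Task

The red parts bin with three brass valves, standing out on the counter, belongs in the empty bay of the low white rack. Slide it in under the board, back end first, until it is fully home against the stop at the rear of the bay, square and with its mouth in line with those of the two bins already there. Keep the valves in it and leave the other bins, the carton and the burner where they are.

Things in the scene. Friction and masses are not known exactly. Their poses are not given: they have to be found in the camera images.
- bin: the bin to put away: red plastic picking bin 140 mm long (x), 100 wide (y), 70 high, walls and floor 4 mm, open on top. Its mouth, the -x end, roughly faces the robot: the front wall is 34 mm high and the sides slope up from it over 50 mm to the full 70. Loose on the counter on a flat bottom, about 0.6 kg with its load (varies; pushing it takes up to 10 N). Origin at the centre of its underside, x from mouth to back, z up
- bin_front (a point): middle of the upper edge of the bin's front wall, on its outer face: 70 mm from the bin's origin along the bin's -x, 34 mm above its underside
- valve1: brass ball valve, 64 x 26 x 41 mm, lever on top, lies in the bin, left of the middle towards the back; loose, 0.14 kg; origin at the centre of its underside, x along its barrel, z up
- valve2: brass ball valve, 64 x 26 x 41 mm, lever on top, lies in the bin, right of the middle towards the back; loose, 0.14 kg; origin at the centre of its underside, x along its barrel, z up
- valve3: brass ball valve, 64 x 26 x 41 mm, lever on top, lies in the bin, across it near its mouth; loose, 0.14 kg; origin at the centre of its underside, x along its barrel, z up
- rack: low white rack fixed on the counter: a board 140 mm deep, 432 wide and 18 thick, its underside 82 mm above the counter, with low stock on top up to 125 mm above the counter. Four upright panels 12 mm thick make three open bays side by side, each 128 mm wide inside, middles at y = -140, 0, 140 mm. Origin on the counter under the middle of the board's front edge; x points to the rear, z up
- bay_right (a point): on the counter in the middle of the right bay's width, 27 mm behind the board's front edge: where the origin of a bin lies when home against the stop rail (30 mm high, front face 97 mm behind the board's edge); its front wall then sticks out 43 mm before the board. Axes as the rack's. The empty bay varies
- bay_middle (a point): on the counter in the middle of the middle bay's width, 27 mm behind the board's front edge: where the origin of a bin lies when home against the stop rail (30 mm high, front face 97 mm behind the board's edge); its front wall then sticks out 43 mm before the board. Axes as the rack's. The empty bay varies
- bay_left (a point): on the counter in the middle of the left bay's width, 27 mm behind the board's front edge: where the origin of a bin lies when home against the stop rail (30 mm high, front face 97 mm behind the board's edge); its front wall then sticks out 43 mm before the board. Axes as the rack's. The empty bay varies
- bin_unions: bin of the same make as the one to be put away, full of brass pipe unions (about 0.9 kg, loose), already home in one of the three bays of the rack; origin at the centre of its underside, x from its mouth to its back, z up
- bin_elbows: bin of the same make as the one to be put away, full of steel pipe elbows (about 0.9 kg, loose), already home in one of the three bays of the rack; origin at the centre of its underside, x from its mouth to its back, z up
- carton: bystander: closed cardboard carton 110 x 85 x 75 mm, to one side on the counter; origin at the centre of its underside
- burner: bystander: round stove burner, 100 mm across and 44 mm high, aluminium with a dark cap, on the other side of the counter; origin at the centre of its underside

How it is judged:
By the outcome, as a careful person would: the job done as asked, in the order asked, and still so for the second after the job is handed in, with the robot touching nothing.
It also fails if it takes over 48 s, if anything falls off the work surface, if the arm or the gripper's body presses on something with over 40 N, if the wrist force passes 120 N, or if a joint passes its speed limit or range.

## Robot

A 6-joint arm with a two-finger parallel gripper is mounted at the origin on the work surface. World frame = base frame: x ahead of the robot, y to its left, z up, the work surface at z = 0. Lengths are in mm, angles in rad, forces in N, time in s.
With the tool pointing down it reaches from about 275 to 1000 mm from the base axis. Payload 8.4 kg.
Tool frame: the origin (TCP) lies midway between the tips of the shut fingers; the grasp point (between the pads) lies 19 mm behind it; z points along the fingers, y is the line along which they close (so a half turn about z gives the same grasp; the last joint's range is limited). The gripper opens to 85 mm and grips with 20 to 120 N. Pads are 22 mm wide; open, the fingers measure 114 mm over their backs; the gripper's body (76 mm by 85 mm) begins 54 mm behind the grasp point. The pads swing forward as they close: fully open they stand 13 mm farther back than shut.
Start: joints at [1.322, 0.353, 1.633, -0, 1.155, -0.002], TCP at [152.687, 606.065, 231.281] pointing down, gripper open.
Joint ranges: [-2.63, 2.63], [-0.92, 2.1], [0.06, 2.66], [-1.3, 4.44], [0, 2.69], [-3.02, 3.02]. Speed limits (rad/s): [2.22, 2.22, 2.79, 3.14, 3.14, 3.14].

## Interface

Orientations are given as [roll, pitch, yaw] about the fixed x, y, z axes, in that order (R = Rz(yaw) Ry(pitch) Rx(roll)).
In Python, from rig import monitor, imaging, r gives the robot as it stands.
- The arm moves only by the tool drive_tool, never from a script. Its argument "plan" is a list of rows, each an object of numbers: "x", "y", "z": the shift along the tool's x, y, z in units of 50 mm (1.0 is 50 mm); "ax", "ay", "az": the turn, a rotation vector about the tool's x, y, z in units of 6 degrees (1.0 is 6 degrees); "hand": the finger opening in mm, from 0 to 85.4. In form: [{"x": .., "y": .., "z": .., "ax": .., "ay": .., "az": .., "hand": ..}, ...]. A call has 1 to 8 rows; each row is the pose to reach, as a shift and turn from the pose commanded when the call began, along the tool's axes at that moment; what a row does not reach only later rows make up. A row lasts 1/10 s, in which the tool goes at most 50 mm and 8.59 degrees, less where a joint would pass 70% of its speed; a pose out of reach is approached as far as the arm can. A call with a gripper value outside its range is refused whole. The fingers move at their own pace and stop on an object; "grip_force" is the grip in N (left out, the last holds). Time passes only in rows, so rows that repeat a pose let the fingers close. It gives the time, the measured TCP pose, the force, the opening and the grip force at its end, in the units of the state.
- monitor.sense(): the state, without advancing time (a new reading comes with each control period).
- imaging.grab_frame(name): name is "scene" or "top"; returns the picture (400x640x3 uint8, red, green, blue); there is no depth.
- imaging.camera_info(name): a dict with "mtx" (3x3 intrinsics, pixels), "R" (3x3) and "t" (3): a world point X has camera coordinates R X + t. Camera axes: x right, y down, z forward; pixel columns grow to the right and rows downward; lengths in mm; the calibration is good to about 2 mm. A picture is of the moment at which its call begins. camera_info takes no time and is no camera call.
- r.sign_off(): hands the job in; it is judged then, once.
The state is a dict: "clock": time; "qpos": joint angles; "qvel": joint speeds; "joint_efforts": joint torques, N m; "eef_pos": TCP position; "tcp_rot": TCP orientation; "contact_force": force on the tool from outside, world axes, zero at the start; "wrist_torque": the same for the moment, N m; "opening": opening from 0.0 (shut) to 1.0 (fully open); "grasp_force": force on a finger pad.
Only numpy, scipy, OpenCV 4.12 (cv2) and the standard library are available. Lean on these libraries where they do the work, as an engineer would, in place of code of your own. Each camera call takes 0.05 s, during which the arm holds its last target. There are 200 camera calls.

## Working session

There is one attempt and no reset: what is moved stays moved. The work goes in short steps, Python scripts to look and compute and a tool call to move; the robot and the scene stay as the last step left them, time stands still between calls to the robot, and variables do not carry over. Pictures are saved under pics/ and viewed, at most 10 in all, crops included, and the job is handed in when it is done.

Besides the shell and the picture viewer there is one more tool, called after "Emit:" as a command line: name --argument value ..., lists and objects as JSON in quotes. drive_tool: Moves the arm, as the interface text tells. Its arguments: {"type":"object","properties":{"plan":{"type":"array","items":{"type":"object","properties":{"x":{"type":"number"},"y":{"type":"number"},"z":{"type":"number"},"ax":{"type":"number"},"ay":{"type":"number"},"az":{"type":"number"},"hand":{"type":"number"}}}},"grip_force":{"type":"number"}},"required":["plan"]}

```bash
mkdir -p pics; ls; python3 - <<'E'
from rig import monitor, imaging, r
import cv2, numpy as np
for n in("scene","top"):
    im=imaging.grab_frame(n); cv2.imwrite(f"pics/{n}0.png",im[:,:,::-1])
    c=imaging.camera_info(n); R=np.array(c["R"]);t=np.array(c["t"])
    print(n,np.array(c["mtx"]).round(1).tolist(),(-R.T@t).round(0),R.round(3).tolist())
s=monitor.sense();print({k:np.round(v,3).tolist() for k,v in s.items()})
E
```

```text
pics
scene [[435.7, 0.0, 318.8], [0.0, 435.7, 187.6], [0.0, 0.0, 1.0]] [1269.  145.  812.] [[-0.162, 0.987, -0.019], [0.728, 0.107, -0.677], [-0.666, -0.123, -0.736]]
top [[494.6, 0.0, 324.1], [0.0, 494.6, 202.5], [0.0, 0.0, 1.0]] [ 418.   19. 1300.] [[-0.027, -1.0, 0.008], [-0.991, 0.026, -0.131], [0.131, -0.011, -0.991]]
{'clock': 0.1, 'qpos': [1.322, 0.354, 1.634, 0.0, 1.155, -0.002], 'qvel': [0.0, -0.001, -0.003, -0.001, -0.001, -0.002], 'joint_efforts': [0.0, -60.636, -34.282, -0.0, 0.004, -0.0], 'eef_pos': [152.572, 605.641, 230.639], 'tcp_rot': [-3.14, -0.0, 2.895], 'contact_force': [0.367, -0.17, -1.291], 'wrist_torque': [-0.023, -0.017, -0.026], 'grasp_force': 0.0, 'opening': 1.002}
```

View pics/scene0.png

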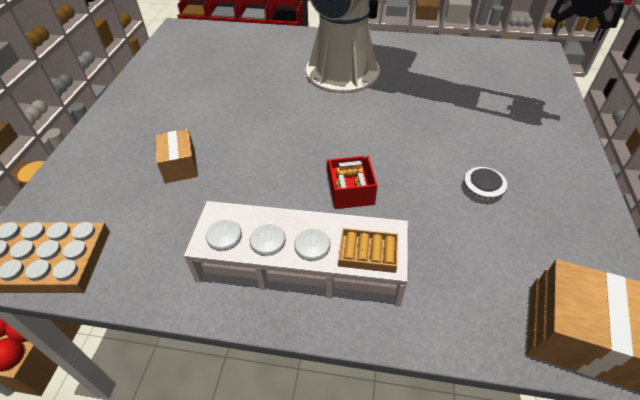

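View pics/top0.png

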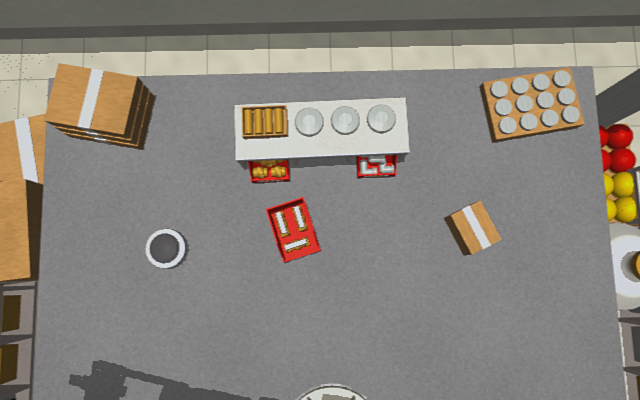

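The top view shows the red bin at about (293,230), with its mouth towards the image bottom. The rack board spans (235–409, 97–160). The unions bin is in the left bay (269,171), the elbows bin is in the right bay (377,166), and the middle bay at about (322,165) is empty. Next I'll look at enlarged crops.

```bash
python3 - <<'E'
import cv2
a=cv2.imread("pics/top0.png")[190:270,255:335];b=cv2.imread("pics/scene0.png")[145:220,315:395]
cv2.imwrite("pics/c1.png",cv2.hconcat([cv2.resize(a,(400,400),interpolation=cv2.INTER_CUBIC),cv2.resize(b,(400,375),interpolation=cv2.INTER_CUBIC)[:375]. copy() if 0 else cv2.copyMakeBorder(cv2.resize(b,(400,375),interpolation=cv2.INTER_CUBIC),0,25,0,0,0)]))
a=cv2.imread("pics/top0.png")[90:190,225:420];b=cv2.imread("pics/scene0.png")[200:305,180:415]
cv2.imwrite("pics/c2.png",cv2.vconcat([cv2.resize(a,(585,300),interpolation=cv2.INTER_CUBIC),cv2.resize(b,(585,261),interpolation=cv2.INTER_CUBIC)]))
E
```

```text
(no output)
```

View pics/c1.png

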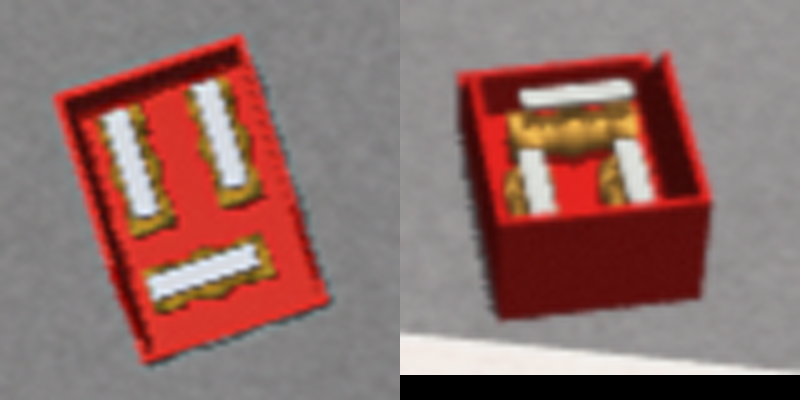

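View pics/c2.png

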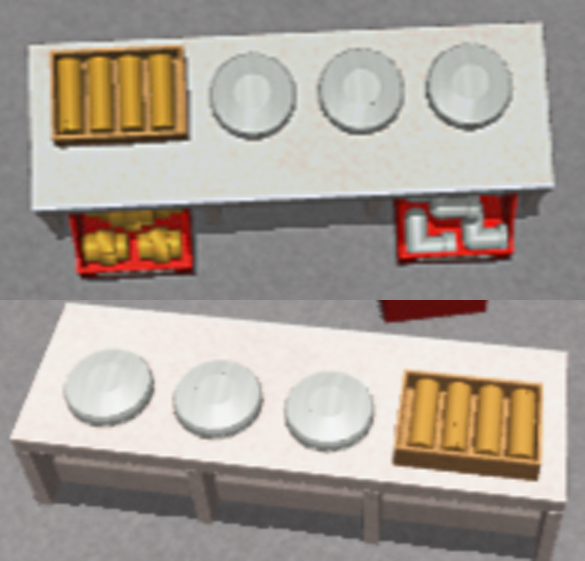

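The bin's rim corners show in both views. In the top image they are at (266,209), (303,197), (284,262) and (321,250), and in the scene image the back corners are at (335,189) and (377,186). The middle bay is empty. Now I'll measure with masks and triangulate.

```bash
cat > h.py <<'E'
import cv2, numpy as np
from rig import monitor, imaging, r
C={n:{k:np.array(v,float) for k,v in imaging.camera_info(n).items() if k in("mtx","R","t")} for n in("scene","top")}
def ray(n,p):
    c=C[n]; d=c["R"].T@np.linalg.solve(c["mtx"],[p[0],p[1],1]); return -c["R"].T@c["t"],d
def onz(n,p,z):
    o,d=ray(n,p); return o+d*(z-o[2])/d[2]
def tri(p,q):   # top px, scene px -> point, gap
    (a,u),(b,v)=ray("top",p),ray("scene",q); s=np.linalg.lstsq(np.c_[u,-v],b-a,rcond=None)[0]
    return (a+u*s[0]+b+v*s[1])/2, np.linalg.norm(a+u*s[0]-b-v*s[1])
def redmask(im):
    i=im.astype(int); return ((i[...,0]>70)&(i[...,0]>2.2*i[...,1])&(i[...,0]>2.2*i[...,2])).astype(np.uint8)
def quad(m,eps=.04):
    c=max(cv2.findContours(m,cv2.RETR_EXTERNAL,cv2.CHAIN_APPROX_NONE)[0],key=cv2.contourArea); c=cv2.convexHull(c)
    e=.01
    while len(a:=cv2.approxPolyDP(c,e*cv2.arcLength(c,True),True))>4: e+=.005
    a=a[:,0].astype(float); return a[np.argsort(a[:,1])]
def yaw(v): return np.degrees(np.arctan2(v[1],v[0]))
def crop(m,x0,x1,y0,y1):
    o=np.zeros_like(m); o[y0:y1,x0:x1]=m[y0:y1,x0:x1]; return o
def bin_pose(im,box):      # top image: back corners at z=70, front wall corners at z=34
    q=quad(crop(redmask(im),*box)); b,f=q[:2],q[2:]; b=b[np.argsort(b[:,0])]; f=f[np.argsort(f[:,0])]
    B=[onz("top",p,70) for p in b]; F=[onz("top",p,34) for p in f]
    return q,np.array(B+F)
E
python3 - <<'E'
from h import *
np.set_printoptions(suppress=True,precision=1)
t=cv2.imread("pics/top0.png")[:,:,::-1]
q,P=bin_pose(t,(255,335,190,270)); print("bin px",q.tolist());print(P)
bl,br,fl,fr=P
print("len",np.linalg.norm((bl-fl)[:2]),np.linalg.norm((br-fr)[:2]),"wid",np.linalg.norm((bl-br)[:2]),np.linalg.norm((fl-fr)[:2]))
print("yaw sides",yaw(bl-fl),yaw(br-fr),"back",yaw(bl-br)-90,"front",yaw(fl-fr)-90,"centre",P.mean(0))
print("tri back L,R",tri((266.4,209),(377,185.6)),tri((303.4,197.4),(334.6,189.4)))
T=[(236.7,160),(409,152.7),(235,105),(405.7,97.7)];S=[(407.8,220.9),(207.3,202),(405,280.4),(185.2,255.4)]
R=[tri(a,b) for a,b in zip(T,S)]
for p,g in R: print("rack tri",p,g)
Z=[onz("top",a,100) for a in T]; print(np.array(Z),"front len",np.linalg.norm(Z[0]-Z[1]),"yaw",yaw(Z[0]-Z[1])-90,yaw(Z[2]-Z[3])-90,"depth",np.linalg.norm(Z[0]-Z[2]),np.linalg.norm(Z[1]-Z[3]))
Zs=np.array([onz("scene",a,100) for a in S]);print(Zs,yaw(Zs[0]-Zs[1])-90)
for nm,px in(("unions",[(251,181.7),(290,179.3)]),("elbows",[(357.7,177.3),(396.7,175.3)])): print(nm,[onz("top",p,34) for p in px])
E
```

```text
bin px [[302.0, 197.0], [266.0, 209.0], [320.0, 250.0], [284.0, 262.0]]
[[568.  150.7  70. ]
 [596.   60.   70. ]
 [435.6 110.5  34. ]
 [463.6  18.3  34. ]]
len 138.3804971068445 138.91997429334904 wid 94.89646813316293 96.34300062367147
yaw sides 16.90516962321433 17.50214181260541 back 17.15899393943809 front 16.83883597625784 centre [515.8  84.9  52. ]
tri back L,R (array([568.4, 151.4,  66.3]), np.float64(2.612742990153416)) (array([595.3,  56.7,  67.4]), np.float64(0.21586648131863354))
rack tri [688.7 220.7  97.9] 3.7658958867173102
rack tri [ 697.2 -210.    94.6] 0.031345577282670845
rack tri [830.1 221.8  97.7] 1.4190248157508818
rack tri [ 838.6 -207.2   96.8] 2.3272679773974723
[[ 688.3  218.4  100. ]
 [ 696.  -209.   100. ]
 [ 829.3  222.1  100. ]
 [ 837.9 -207.7  100. ]] front len 427.4894912684266 yaw 1.0319799001007226 1.1468023344614124 depth 141.0293598765356 141.89160436959907
[[ 690.1  222.3  100. ]
 [ 701.5 -207.4  100. ]
 [ 831.6  220.9  100. ]
 [ 840.3 -204.4  100. ]] 1.517771201772561
unions [array([644.8, 192.6,  34. ]), array([648.5,  91.4,  34. ])]
elbows [array([649.3, -84.7,  34. ]), array([ 651.9, -186.5,   34. ])]
```

Triangulated heights agree with the text: rim about 67–70 mm, board top about 97–100 mm. The bin origin is about (516, 84) with yaw 17°. The middle bay home is about (719, 5) with yaw about 1.1°.

Plan: push the left side of the bin with the open fingers to shift it and turn it straight. Then push the front wall with both fingers until it is home.

```bash
cat > m.py <<'E'
import sys,numpy as np
from scipy.spatial.transform import Rotation as Ro
from rig import monitor
def rel(x,y,z,th):   # th: world angle of tool y (deg), tool pointing down
    s=monitor.sense(); R=Ro.from_euler("xyz",s["tcp_rot"]); 
    T=Ro.from_euler("xyz",[np.pi,0,np.radians(th+90)])
    d=R.inv().apply(np.array([x,y,z])-s["eef_pos"])/50; w=np.degrees((R.inv()*T).as_rotvec())/6
    print(s["clock"],np.round(s["eef_pos"],1),"->",(x,y,z,th),"shift",d.round(2),"turn",w.round(2))
a=list(map(float,sys.argv[1:]))
for i in range(0,len(a),4): rel(*a[i:i+4])
E
python3 m.py 495 152 110 17 495 152 8 17
```

```text
0.1 [152.6 605.6 230.6] -> (495.0, 152.0, 110.0, 17.0) shift [-8.86 -7.12  2.42] turn [-0.01  0.01  9.81]
0.1 [152.6 605.6 230.6] -> (495.0, 152.0, 8.0, 17.0) shift [-8.86 -7.12  4.46] turn [-0.01  0.01  9.81]
```

Emit:
drive_tool --plan '[{"x":-8.86,"y":-7.12,"z":0.5,"az":9.8,"hand":85},{"x":-8.86,"y":-7.12,"z":1.0,"az":9.8,"hand":85},{"x":-8.86,"y":-7.12,"z":1.0,"az":9.8,"hand":85},{"x":-8.86,"y":-7.12,"z":1.0,"az":9.8,"hand":85},{"x":-8.86,"y":-7.12,"z":1.0,"az":9.8,"hand":85},{"x":-8.86,"y":-7.12,"z":1.0,"az":9.8,"hand":85},{"x":-8.86,"y":-7.12,"z":1.0,"az":9.8,"hand":85},{"x":-8.86,"y":-7.12,"z":1.0,"az":9.8,"hand":85}]'

```text
invalid input
```

```bash
python3 m.py 495 152 110 17 495 152 8 17
```

```text
0.1 [152.6 605.6 230.6] -> (495.0, 152.0, 110.0, 17.0) shift [-8.86 -7.12  2.42] turn [-0.01  0.01  9.81]
0.1 [152.6 605.6 230.6] -> (495.0, 152.0, 8.0, 17.0) shift [-8.86 -7.12  4.46] turn [-0.01  0.01  9.81]
```

Emit:
drive_tool --plan '[{"x":-0.9,"y":-0.7,"z":0.2,"ax":0,"ay":0,"az":1.0,"hand":85},{"x":-8.86,"y":-7.12,"z":1.0,"ax":0,"ay":0,"az":9.8,"hand":85},{"x":-8.86,"y":-7.12,"z":1.0,"ax":0,"ay":0,"az":9.8,"hand":85},{"x":-8.86,"y":-7.12,"z":1.0,"ax":0,"ay":0,"az":9.8,"hand":85},{"x":-8.86,"y":-7.12,"z":1.0,"ax":0,"ay":0,"az":9.8,"hand":85},{"x":-8.86,"y":-7.12,"z":1.0,"ax":0,"ay":0,"az":9.8,"hand":85},{"x":-8.86,"y":-7.12,"z":1.0,"ax":0,"ay":0,"az":9.8,"hand":85},{"x":-8.86,"y":-7.12,"z":1.0,"ax":0,"ay":0,"az":9.8,"hand":85}]'

```text
clock: 0.9
eef_pos: [393.6, 286.7, 194.6]
tcp_rot: [-3.142, 0.0, 1.863]
contact_force: [0.6, 0.6, -0.3]
opening: 0.992
grasp_force: 0.0
```

```bash
python3 m.py 495 152 110 17 495 152 8 17
```

```text
0.9 [393.6 286.7 194.6] -> (495.0, 152.0, 110.0, 17.0) shift [-3.16  1.16  1.69] turn [-0.    0.   -0.04]
0.9 [393.6 286.7 194.6] -> (495.0, 152.0, 8.0, 17.0) shift [-3.16  1.16  3.73] turn [-0.    0.   -0.04]
```

Emit:
drive_tool --plan '[{"x":-1.0,"y":0.4,"z":0,"ax":0,"ay":0,"az":0,"hand":85},{"x":-2,"y":0.8,"z":0.5,"ax":0,"ay":0,"az":0,"hand":85},{"x":-2.8,"y":1.16,"z":1.2,"ax":0,"ay":0,"az":0,"hand":85},{"x":-3.1,"y":1.16,"z":1.7,"ax":0,"ay":0,"az":0,"hand":85},{"x":-3.1,"y":1.16,"z":2.3,"ax":0,"ay":0,"az":0,"hand":85},{"x":-3.1,"y":1.16,"z":2.8,"ax":0,"ay":0,"az":0,"hand":85},{"x":-3.1,"y":1.16,"z":2.8,"ax":0,"ay":0,"az":0,"hand":85}]'

```text
clock: 1.6
eef_pos: [491.4, 156.2, 51.8]
tcp_rot: [-3.135, 0.0, 1.868]
contact_force: [-1.3, 0.6, 1.4]
opening: 0.995
grasp_force: 0.0
```

```bash
python3 m.py 495 152 50 17 495 152 8 17; python3 - <<'E'
from h import *
t=imaging.grab_frame("scene"); cv2.imwrite("pics/s1.png",cv2.resize(t[120:280,250:460,::-1],None,fx=3,fy=3,interpolation=cv2.INTER_CUBIC))
E
```

```text
1.6 [491.4 156.2  51.8] -> (495.0, 152.0, 50.0, 17.0) shift [-0.1   0.04  0.04] turn [-0.06  0.    0.  ]
1.6 [491.4 156.2  51.8] -> (495.0, 152.0, 8.0, 17.0) shift [-0.1   0.05  0.88] turn [-0.06  0.    0.  ]
```

View pics/s1.png

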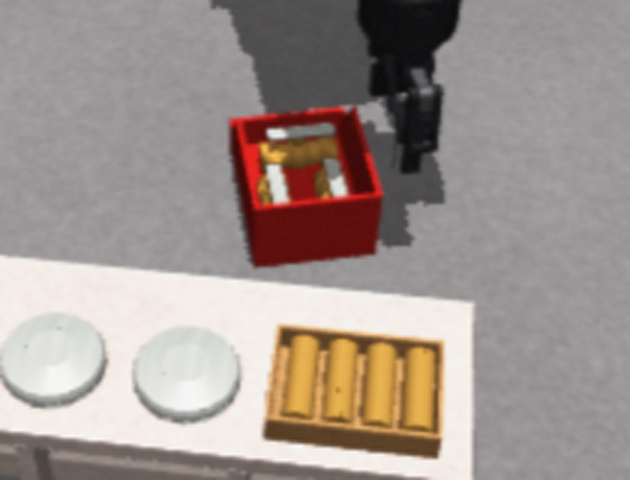

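The crop shows the open gripper just left of the bin at about (410,160), with no contact. Next I'll lower it and push.

Emit:
drive_tool --plan '[{"x":-0.05,"y":0.05,"z":0.4,"ax":0,"ay":0,"az":0,"hand":85},{"x":-0.1,"y":0.05,"z":0.8,"ax":0,"ay":0,"az":0,"hand":85},{"x":-0.1,"y":0.05,"z":0.84,"ax":0,"ay":0,"az":0,"hand":85},{"x":-0.1,"y":0.05,"z":0.84,"ax":0,"ay":0,"az":0,"hand":85}]'

```text
clock: 2.05
eef_pos: [498.0, 153.7, 13.8]
tcp_rot: [3.141, -0.0, 1.869]
contact_force: [1.0, 0.3, -0.5]
opening: 0.997
grasp_force: 0.0
```

```bash
python3 m.py 505 115 10 9 515 64 10 1
```

```text
2.05 [498.  153.7  13.8] -> (505.0, 115.0, 10.0, 9.0) shift [-0.78 -0.09  0.08] turn [ 0.   -0.    1.35]
2.05 [498.  153.7  13.8] -> (515.0, 64.0, 10.0, 1.0) shift [-1.81 -0.2   0.08] turn [ 0.   -0.    2.68]
```

Emit:
drive_tool --plan '[{"x":-0.1,"y":-0.01,"z":0.1,"ax":0,"ay":0,"az":0,"hand":85},{"x":-0.2,"y":-0.02,"z":0.1,"ax":0,"ay":0,"az":0.2,"hand":85},{"x":-0.3,"y":-0.03,"z":0.1,"ax":0,"ay":0,"az":0.4,"hand":85},{"x":-0.4,"y":-0.04,"z":0.1,"ax":0,"ay":0,"az":0.6,"hand":85},{"x":-0.5,"y":-0.05,"z":0.1,"ax":0,"ay":0,"az":0.8,"hand":85},{"x":-0.6,"y":-0.06,"z":0.1,"ax":0,"ay":0,"az":1.0,"hand":85},{"x":-0.7,"y":-0.07,"z":0.1,"ax":0,"ay":0,"az":1.2,"hand":85},{"x":-0.8,"y":-0.09,"z":0.1,"ax":0,"ay":0,"az":1.35,"hand":85}]'

```text
clock: 2.85
eef_pos: [505.6, 113.6, 8.1]
tcp_rot: [3.141, -0.0, 1.725]
contact_force: [0.4, 6.0, 2.3]
opening: 0.995
grasp_force: 0.6
```

```bash
python3 m.py 515 64 10 1; python3 - <<'E'
from h import *
t=imaging.grab_frame("scene"); cv2.imwrite("pics/s2.png",cv2.resize(t[120:280,250:460,::-1],None,fx=3,fy=3,interpolation=cv2.INTER_CUBIC))
E
```

```text
2.85 [505.6 113.6   8.1] -> (515.0, 64.0, 10.0, 1.0) shift [-1.01  0.03 -0.04] turn [ 0.01 -0.    1.31]
```

View pics/s2.png

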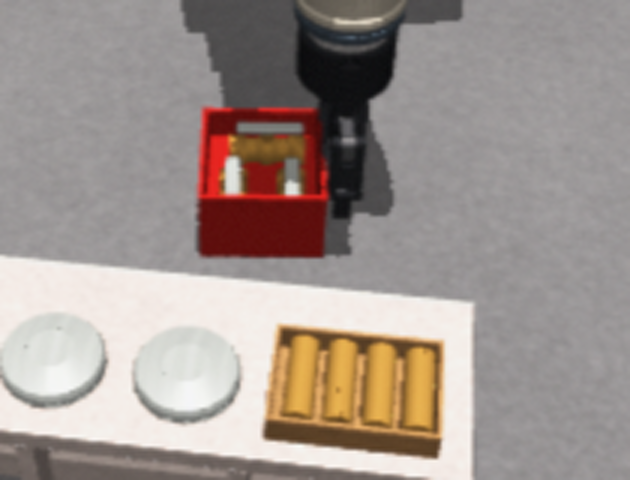

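The fingers lie flat along the bin's left side and the bin is turning with them at about 6 N. I'll continue the push.

Emit:
drive_tool --plan '[{"x":-0.13,"y":0,"z":0,"ax":0,"ay":0,"az":0.17,"hand":85},{"x":-0.27,"y":0.01,"z":0,"ax":0,"ay":0,"az":0.34,"hand":85},{"x":-0.4,"y":0.01,"z":0,"ax":0,"ay":0,"az":0.52,"hand":85},{"x":-0.53,"y":0.02,"z":0,"ax":0,"ay":0,"az":0.7,"hand":85},{"x":-0.66,"y":0.02,"z":0,"ax":0,"ay":0,"az":0.9,"hand":85},{"x":-0.78,"y":0.03,"z":0,"ax":0,"ay":0,"az":1.1,"hand":85},{"x":-0.88,"y":0.03,"z":0,"ax":0,"ay":0,"az":1.3,"hand":85},{"x":-0.96,"y":0.03,"z":0,"ax":0,"ay":0,"az":1.31,"hand":85}]'

```text
clock: 3.7
eef_pos: [513.8, 66.4, 7.8]
tcp_rot: [-3.141, -0.0, 1.588]
contact_force: [-0.2, 6.2, 3.7]
opening: 0.997
grasp_force: 1.6
```

```bash
cat > b.py <<'E'
from h import *
np.set_printoptions(suppress=True,precision=1)
t=imaging.grab_frame("top"); s=imaging.grab_frame("scene")
m=redmask(s); cv2.imwrite("pics/t_last.png",t[:,:,::-1]); cv2.imwrite("pics/s_last.png",s[:,:,::-1])
m=crop(m,290,420,120,215); n,l,st,c=cv2.connectedComponentsWithStats(m); i=1+np.argmax(st[1:,4])
ys,xs=np.where(l==i)
lo=[(x,ys[xs==x].max()) for x in range(xs.min()+4,xs.max()-3)]  # lower outline of the back wall = its foot, z=0
P=np.array([onz("scene",(x,y+.5),0) for x,y in lo]); k=np.polyfit(P[:,1],P[:,0],1)
ex=[onz("scene",(x,np.median([y for _,y in lo])),0) for x in (xs.min(),xs.max()+1)]
print("scene px x",xs.min(),xs.max(),"back foot yaw",-np.degrees(np.arctan(k[0])),"mid",P.mean(0),"ends",ex)
mt=crop(redmask(t),240,400,181,290)
q,Q=bin_pose(t,(240,400,181,300)); print("top px",q.tolist()); print(Q)
bl,br,fl,fr=Q; print("yaw R side",yaw(br-fr),"L",yaw(bl-fl),"back",yaw(bl-br)-90,"front",yaw(fl-fr)-90,"ctr",Q.mean(0))
E
python3 b.py; python3 m.py 515 64 10 1
```

```text
scene px x 292 335 back foot yaw -0.5736296395699573 mid [584.5   3.5   0. ] ends [array([591.2, -49.1,   0. ]), array([575.4,  58.1,   0. ])]
top px [[327.0, 201.0], [343.0, 201.0], [344.0, 256.0], [336.0, 256.0]]
[[584.3  -2.5  70. ]
 [583.2 -42.6  70. ]
 [447.3 -22.1  34. ]
 [446.7 -42.5  34. ]]
yaw R side -0.07500160051685446 L 8.145664963896145 back -1.488050915449051 front -1.5390654457530388 ctr [515.4 -27.4  52. ]
3.8 [513.8  66.    7.8] -> (515.0, 64.0, 10.0, 1.0) shift [-0.04  0.02 -0.04] turn [-0.01  0.    0.01]
```

Emit:
drive_tool --plan '[{"x":-0.03,"y":0.0,"z":0,"ax":0,"ay":0,"az":0,"hand":85},{"x":-0.06,"y":0.0,"z":0,"ax":0,"ay":0,"az":0,"hand":85},{"x":-0.07,"y":0.0,"z":0,"ax":0,"ay":0,"az":0,"hand":85},{"x":-0.07,"y":0.0,"z":0,"ax":0,"ay":0,"az":0,"hand":85},{"x":0.3,"y":0.0,"z":0,"ax":0,"ay":0,"az":0,"hand":85},{"x":0.8,"y":0.0,"z":0,"ax":0,"ay":0,"az":0,"hand":85},{"x":1,"y":0.0,"z":-1,"ax":0,"ay":0,"az":0,"hand":85},{"x":1,"y":0.0,"z":-2,"ax":0,"ay":0,"az":0,"hand":85}]'

```text
clock: 4.6
eef_pos: [511.5, 117.1, 106.2]
tcp_rot: [-3.137, 0.001, 1.592]
contact_force: [1.6, -0.1, 0.8]
opening: 0.988
grasp_force: 0.0
```

```bash
python3 m.py 380 2 120 91 380 2 120 -89
```

```text
4.6 [511.5 117.1 106.2] -> (380.0, 2.0, 120.0, 91.0) shift [-2.25 -2.68 -0.26] turn [ -0.05  -0.02 -14.97]
4.6 [511.5 117.1 106.2] -> (380.0, 2.0, 120.0, -89.0) shift [-2.25 -2.68 -0.26] turn [-0.02  0.05 15.03]
```

Emit:
drive_tool --plan '[{"x":0,"y":-0.9,"z":-0.3,"ax":0,"ay":0,"az":-1.4,"hand":70},{"x":-0.4,"y":-1.8,"z":-0.3,"ax":0,"ay":0,"az":-2.8,"hand":65},{"x":-1.1,"y":-2.5,"z":-0.3,"ax":0,"ay":0,"az":-4.2,"hand":60},{"x":-1.9,"y":-2.5,"z":-0.3,"ax":0,"ay":0,"az":-5.6,"hand":60},{"x":-2.25,"y":-2.5,"z":-0.3,"ax":0,"ay":0,"az":-7,"hand":60},{"x":-2.25,"y":-2.5,"z":-0.3,"ax":0,"ay":0,"az":-8.4,"hand":60},{"x":-2.25,"y":-2.5,"z":-0.3,"ax":0,"ay":0,"az":-9.8,"hand":60},{"x":-2.25,"y":-2.5,"z":-0.3,"ax":0,"ay":0,"az":-11.2,"hand":60}]'

```text
clock: 5.4
eef_pos: [390.1, 1.0, 121.9]
tcp_rot: [-3.141, 0.0, 2.765]
contact_force: [-0.1, -1.2, 0.4]
opening: 0.702
grasp_force: 0.0
```

```bash
python3 b.py; python3 m.py 395 1 120 91 395 1 10 91
```

```text
scene px x 291 340 back foot yaw 12.673023344970728 mid [579.8   7.8   0. ] ends [array([591.5, -51.5,   0. ]), array([573.6,  70.2,   0. ])]
top px [[344.0, 200.0], [306.0, 201.0], [345.0, 256.0], [308.0, 257.0]]
[[585.6  50.2  70. ]
 [585.7 -45.2  70. ]
 [446.6  49.2  34. ]
 [446.6 -45.   34. ]]
yaw R side -0.09254439475342083 L 0.4020751417346295 back 0.033667084720676144 front -0.00024181715276938576 ctr [516.2   2.3  52. ]
5.5 [390.1   1.3 121.8] -> (395.0, 1.0, 120.0, 91.0) shift [-0.09  0.03  0.04] turn [-0.01 -0.   -3.79]
5.5 [390.1   1.3 121.8] -> (395.0, 1.0, 10.0, 91.0) shift [-0.09  0.03  2.24] turn [-0.01 -0.   -3.79]
```

The bin now stands at about (516, 2) with yaw about 0.2°, in line with the bay. I'll lower the tool in front of the mouth.

Emit:
drive_tool --plan '[{"x":0,"y":0,"z":0,"ax":0,"ay":0,"az":-1.4,"hand":60},{"x":0,"y":0,"z":0,"ax":0,"ay":0,"az":-2.8,"hand":60},{"x":0,"y":0.02,"z":0.6,"ax":0,"ay":0,"az":-3.8,"hand":60},{"x":0,"y":0.02,"z":1.2,"ax":0,"ay":0,"az":-3.8,"hand":60},{"x":0,"y":0.02,"z":1.8,"ax":0,"ay":0,"az":-3.8,"hand":60},{"x":0,"y":0.02,"z":2.3,"ax":0,"ay":0,"az":-3.8,"hand":60},{"x":0,"y":0.02,"z":2.3,"ax":0,"ay":0,"az":-3.8,"hand":60}]'

```text
clock: 6.2
eef_pos: [388.5, 2.6, 4.7]
tcp_rot: [-3.141, -0.005, -3.129]
contact_force: [-0.4, 0.8, 0.5]
opening: 0.705
grasp_force: 0.0
```

```bash
python3 m.py 425 -0.3 5 91 600 3 5 91
```

```text
6.2 [388.5   2.6   4.7] -> (425.0, -0.3, 5.0, 91.0) shift [-0.73 -0.07 -0.01] turn [-0.   -0.05 -0.05]
6.2 [388.5   2.6   4.7] -> (600.0, 3.0, 5.0, 91.0) shift [-4.23 -0.04 -0.03] turn [-0.   -0.05 -0.05]
```

Emit:
drive_tool --plan '[{"x":-0.4,"y":-0.06,"z":0,"ax":0,"ay":0,"az":0,"hand":60},{"x":-0.7,"y":-0.06,"z":0,"ax":0,"ay":0,"az":0,"hand":60},{"x":-0.85,"y":-0.06,"z":0,"ax":0,"ay":0,"az":0,"hand":60},{"x":-1.0,"y":-0.06,"z":0,"ax":0,"ay":0,"az":0,"hand":60},{"x":-1.2,"y":-0.06,"z":0,"ax":0,"ay":0,"az":0,"hand":60},{"x":-1.4,"y":-0.06,"z":0,"ax":0,"ay":0,"az":0,"hand":60},{"x":-1.6,"y":-0.05,"z":0,"ax":0,"ay":0,"az":0,"hand":60},{"x":-1.8,"y":-0.05,"z":0,"ax":0,"ay":0,"az":0,"hand":60}]'

```text
clock: 7.0
eef_pos: [478.9, 1.6, 7.2]
tcp_rot: [-3.142, -0.003, -3.127]
contact_force: [-6.1, -0.3, 3.2]
opening: 0.7
grasp_force: 2.9
```

Emit:
drive_tool --plan '[{"x":-0.2,"y":0,"z":0,"ax":0,"ay":0,"az":0,"hand":60},{"x":-0.4,"y":0,"z":0,"ax":0,"ay":0,"az":0,"hand":60},{"x":-0.6,"y":0,"z":0,"ax":0,"ay":0,"az":0,"hand":60},{"x":-0.8,"y":0,"z":0,"ax":0,"ay":0,"az":0,"hand":60},{"x":-1.0,"y":0,"z":0,"ax":0,"ay":0,"az":0,"hand":60},{"x":-1.2,"y":0,"z":0,"ax":0,"ay":0,"az":0,"hand":60},{"x":-1.3,"y":0,"z":0,"ax":0,"ay":0,"az":0,"hand":60},{"x":-1.3,"y":0,"z":0,"ax":0,"ay":0,"az":0,"hand":60}]'

```text
clock: 7.8
eef_pos: [546.1, 2.6, 7.2]
tcp_rot: [-3.142, 0.001, -3.126]
contact_force: [-1.3, 0.2, 0.7]
opening: 0.705
grasp_force: 0.4
```

```bash
python3 m.py 638 3.5 5 91; python3 b.py; python3 -c "
import cv2
a=cv2.imread('pics/t_last.png')[90:290,225:420];b=cv2.imread('pics/s_last.png')[130:310,180:415]
cv2.imwrite('pics/v3.png',cv2.hconcat([cv2.resize(a,(390,400)),cv2.resize(b,(400,400))]))"
```

```text
7.8 [546.1   2.6   7.2] -> (638.0, 3.5, 5.0, 91.0) shift [-1.84 -0.01  0.05] turn [-0.    0.01 -0.02]
scene px x 290 335 back foot yaw -14.99880377768456 mid [567.8  -2.    0. ] ends [array([552.7, -62.2,   0. ]), array([535.9,  52.7,   0. ])]
top px [[256.0, 181.0], [252.0, 181.0]]
[[640.  185.1  70. ]
 [639.8 175.1  70. ]]Traceback (most recent call last):
  File "b.py", line 13, in <module>
    bl,br,fl,fr=Q; print("yaw R side",yaw(br-fr),"L",yaw(bl-fl),"back",yaw(bl-br)-90,"front",yaw(fl-fr)-90,"ctr",Q.mean(0))
    ^^^^^^^^^^^
ValueError: not enough values to unpack (expected 4, got 2)
```

View pics/v3.png

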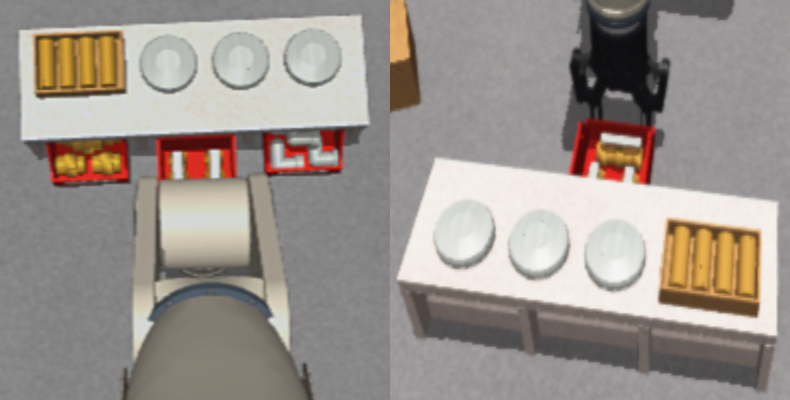

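The bin is entering the middle bay, with roughly equal gaps to its neighbours (29 and 27 px in the crop), and all the valves are in it. I'll push on.

Emit:
drive_tool --plan '[{"x":-0.2,"y":0,"z":0,"ax":0,"ay":0,"az":0,"hand":60},{"x":-0.4,"y":0,"z":0,"ax":0,"ay":0,"az":0,"hand":60},{"x":-0.6,"y":0,"z":0,"ax":0,"ay":0,"az":0,"hand":60},{"x":-0.8,"y":0,"z":0,"ax":0,"ay":0,"az":0,"hand":60},{"x":-1.0,"y":0,"z":0,"ax":0,"ay":0,"az":0,"hand":60},{"x":-1.2,"y":0,"z":0,"ax":0,"ay":0,"az":0,"hand":60},{"x":-1.4,"y":0,"z":0,"ax":0,"ay":0,"az":0,"hand":60},{"x":-1.5,"y":0,"z":0,"ax":0,"ay":0,"az":0,"hand":60}]'

```text
clock: 8.7
eef_pos: [622.0, 3.9, 6.9]
tcp_rot: [3.142, 0.001, -3.126]
contact_force: [-5.4, -0.5, 2.9]
opening: 0.703
grasp_force: 2.8
```

Emit:
drive_tool --plan '[{"x":-0.05,"y":0,"z":0,"ax":0,"ay":0,"az":0,"hand":60},{"x":-0.1,"y":0,"z":0,"ax":0,"ay":0,"az":0,"hand":60},{"x":-0.14,"y":0,"z":0,"ax":0,"ay":0,"az":0,"hand":60},{"x":-0.14,"y":0,"z":0,"ax":0,"ay":0,"az":0,"hand":60}]'

```text
clock: 9.1
eef_pos: [627.6, 3.9, 6.9]
tcp_rot: [-3.142, -0.0, -3.126]
contact_force: [-3.0, 0.2, 0.8]
opening: 0.705
grasp_force: 1.6
```

```bash
python3 m.py 638 3.5 5 91; python3 -c "
from h import *
for n in('top','scene'): cv2.imwrite(f'pics/{n}_n.png',imaging.grab_frame(n)[:,:,::-1])
a=cv2.imread('pics/top_n.png')[90:190,225:420];b=cv2.imread('pics/scene_n.png')[130:310,180:415]
cv2.imwrite('pics/v4.png',cv2.vconcat([cv2.resize(a,(585,300)),cv2.resize(b[:120],(585,300))]))"
```

```text
9.1 [627.6   3.9   6.9] -> (638.0, 3.5, 5.0, 91.0) shift [-0.21 -0.01  0.04] turn [-0.   -0.   -0.01]
```

View pics/v4.png

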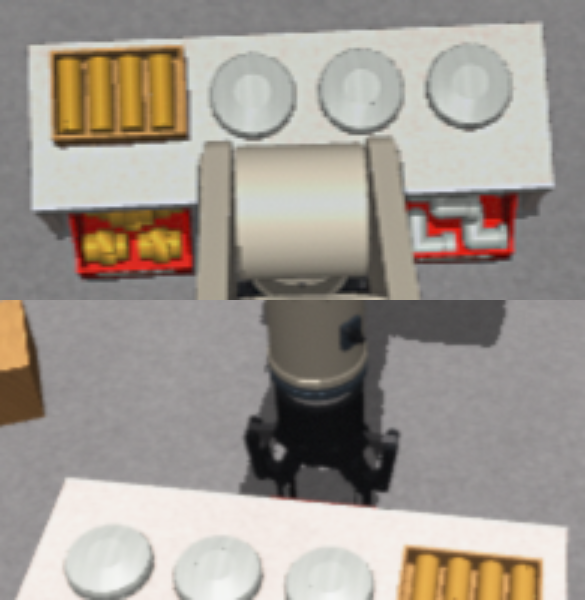

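The arm hides the bin from above, so force will tell when it is home. I'll creep forward in small steps.

Emit:
drive_tool --plan '[{"x":-0.03,"y":0,"z":0,"ax":0,"ay":0,"az":0,"hand":60},{"x":-0.06,"y":0,"z":0,"ax":0,"ay":0,"az":0,"hand":60},{"x":-0.09,"y":0,"z":0,"ax":0,"ay":0,"az":0,"hand":60},{"x":-0.12,"y":0,"z":0,"ax":0,"ay":0,"az":0,"hand":60}]'

```text
clock: 9.6
eef_pos: [633.0, 4.0, 6.9]
tcp_rot: [3.142, -0.001, -3.126]
contact_force: [-6.0, -0.3, 2.5]
opening: 0.705
grasp_force: 3.0
```

Emit:
drive_tool --plan '[{"x":-0.03,"y":0,"z":0,"ax":0,"ay":0,"az":0,"hand":60},{"x":-0.06,"y":0,"z":0,"ax":0,"ay":0,"az":0,"hand":60}]'

```text
clock: 9.8
eef_pos: [635.9, 4.1, 6.9]
tcp_rot: [-3.142, -0.001, -3.126]
contact_force: [-5.7, -0.3, 2.4]
opening: 0.703
grasp_force: 3.0
```

Emit:
drive_tool --plan '[{"x":-0.03,"y":0,"z":0,"ax":0,"ay":0,"az":0,"hand":60},{"x":-0.05,"y":0,"z":0,"ax":0,"ay":0,"az":0,"hand":60}]'

```text
clock: 10.0
eef_pos: [638.6, 4.1, 7.0]
tcp_rot: [3.142, -0.001, -3.126]
contact_force: [-5.4, -0.2, 2.5]
opening: 0.702
grasp_force: 3.0
```

Emit:
drive_tool --plan '[{"x":-0.02,"y":0,"z":0,"ax":0,"ay":0,"az":0,"hand":60},{"x":-0.04,"y":0,"z":0,"ax":0,"ay":0,"az":0,"hand":60}]'

```text
clock: 10.2
eef_pos: [640.4, 4.1, 7.0]
tcp_rot: [-3.142, -0.001, -3.126]
contact_force: [-6.1, 0.3, 3.1]
opening: 0.703
grasp_force: 3.0
```

Emit:
drive_tool --plan '[{"x":-0.02,"y":0,"z":0,"ax":0,"ay":0,"az":0,"hand":60},{"x":-0.04,"y":0,"z":0,"ax":0,"ay":0,"az":0,"hand":60}]'

```text
clock: 10.4
eef_pos: [642.2, 4.1, 6.9]
tcp_rot: [3.142, -0.002, -3.126]
contact_force: [-9.8, -0.4, 8.0]
opening: 0.703
grasp_force: 5.0
```

Emit:
drive_tool --plan '[{"x":-0.02,"y":0,"z":0,"ax":0,"ay":0,"az":0,"hand":60},{"x":-0.04,"y":0,"z":0,"ax":0,"ay":0,"az":0,"hand":60}]'

```text
clock: 10.6
eef_pos: [642.2, 4.2, 6.9]
tcp_rot: [3.142, -0.006, -3.126]
contact_force: [-17.0, -1.1, 14.3]
opening: 0.706
grasp_force: 8.6
```

At x = 642 the tool stopped and the force rose to 17 N, so the bin is against the stop. I'll hold briefly, back off, lift and check.

Emit:
drive_tool --plan '[{"x":-0.02,"y":0,"z":0,"ax":0,"ay":0,"az":0,"hand":60},{"x":-0.02,"y":0,"z":0,"ax":0,"ay":0,"az":0,"hand":60},{"x":0.2,"y":0,"z":0,"ax":0,"ay":0,"az":0,"hand":60},{"x":1.0,"y":0,"z":0,"ax":0,"ay":0,"az":0,"hand":60},{"x":2.0,"y":0,"z":-0.5,"ax":0,"ay":0,"az":0,"hand":60},{"x":3.0,"y":0,"z":-1.5,"ax":0,"ay":0,"az":0,"hand":60},{"x":4.0,"y":0,"z":-2.5,"ax":0,"ay":0,"az":0,"hand":60},{"x":5,"y":0,"z":-3,"ax":0,"ay":0,"az":0,"hand":60}]'

```text
clock: 11.4
eef_pos: [438.1, 0.9, 129.2]
tcp_rot: [-3.142, 0.004, -3.126]
contact_force: [0.5, 0.4, 1.6]
opening: 0.703
grasp_force: 0.0
```

Emit:
drive_tool --plan '[{"x":0.5,"y":0.9,"z":0,"ax":0,"ay":0,"az":0,"hand":60},{"x":0.5,"y":1.8,"z":0,"ax":0,"ay":0,"az":0,"hand":60},{"x":0.5,"y":2.7,"z":0,"ax":0,"ay":0,"az":0,"hand":60},{"x":0.5,"y":3.6,"z":0,"ax":0,"ay":0,"az":0,"hand":60}]'

```text
clock: 11.8
eef_pos: [410.5, 182.6, 128.3]
tcp_rot: [3.14, 0.004, -3.126]
contact_force: [0.6, -0.3, 0.2]
opening: 0.702
grasp_force: 0.0
```

```bash
python3 -c "
from h import *
np.set_printoptions(suppress=True,precision=1)
t=imaging.grab_frame('top'); cv2.imwrite('pics/top_e.png',t[:,:,::-1])
m=redmask(t)
for n,x0,x1 in(('unions',246,294),('bin',302,346),('elbows',354,400)):
    ys,xs=np.where(m[155:200,x0:x1]); xs+=x0; ys+=155
    cols=[c for c in range(xs.min()+1,xs.max())]; P=np.array([onz('top',(c,ys[xs==c].max()+1),34) for c in cols])
    k=np.polyfit(P[:,1],P[:,0],1); e=[onz('top',(c,np.median(ys)+6),34)[1] for c in(xs.min(),xs.max()+1)]
    print(n,xs.min(),xs.max(),'front x',P[:,0].mean(),'y ends',e,'mid',np.mean(e),'yaw',-np.degrees(np.arctan(k[0])))
cv2.imwrite('pics/v5.png',cv2.resize(t[90:200,225:420,::-1],None,fx=4,fy=4,interpolation=cv2.INTER_CUBIC))"
```

```text
unions 248 288 front x 647.7008012212544 y ends [np.float64(200.2806687774276), np.float64(93.90581856702822)] mid 147.0932436722279 yaw -2.7560753205150883
bin 303 342 front x 650.1694735379534 y ends [np.float64(57.465023874746365), np.float64(-46.54276817015945)] mid 5.461127852293458 yaw 0.7509739918556947
elbows 357 396 front x 652.135911618852 y ends [np.float64(-83.45110867336209), np.float64(-187.78417302723486)] mid -135.61764085029847 yaw 1.006875412246072
```

View pics/v5.png

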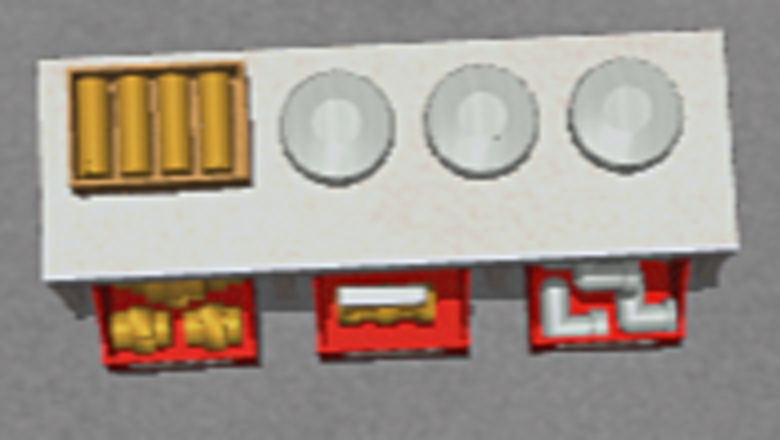

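The picture shows the red bin in the middle bay, front edge at (318–468, 352). Its front is at x = 650, against 648 and 652 for its neighbours on the slightly turned rack, and it is square. The arm is clear, so I'm handing in.

```bash
python3 -c "
from rig import r
print(r.sign_off())"
```

```text
the job is handed in; nothing more can be done
None
```

The red bin is in the rack's middle bay, pushed home against the stop, square and in line with its neighbours; valve3 shows in its mouth, valves 1 and 2 are hidden under the board, the other items were not touched, and the job is handed in.

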